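Stand the hinged board panel of an opened instrument upright for service

TASK

The small bench instrument is open for repair, and its circuit board hangs under its hinged aluminium top panel. First take the 9 V battery that was left lying on the panel and lay it flat in the black parts tray, so that it cannot slide off; then fold the panel up by its black bar until it stands straight up, square to the desk, so that both the board and the inside of the box can be worked on, and leave it standing there on its stiff hinge. Leave the other things on the desk where they are.

Things in the scene. Friction and masses are not known exactly. Their poses are not given: they have to be found in the camera images.
- chassis: The opened instrument: grey sheet-metal box, 156 mm deep (its x) x 220 mm wide (its y), rim 72 mm above the desk, fixed to the desk. Origin: under its centre, at desk height; x points from its front (sockets and red switch, towards the robot) to its back, where the hinge is; z up.
- board_panel (a joint): Angle of the hinged top panel (rad): 0 = shut, lying flat on the rim (so it starts); it grows as the free front edge is folded up and back; 1.571 = straight up; it can go on to 1.95, leaning back. Stiff friction hinge: the panel stays at any angle where it is let go; about 3 to 5 N at the bar moves it.
- panel_hinge (a point): Middle of the hinge line, along the back edge of the chassis (parallel to the chassis y axis), 74.5 mm above the desk and 82 mm behind the chassis origin.
- panel_bar (a point): Middle of the panel's pull bar: round, black, 10 mm thick, parallel to the hinge, free over 80 mm between its two posts, 40 mm in front of the panel's free edge (35 mm free there for a finger). Circles the hinge line at 200 mm; panel shut: 69.5 mm above the desk, 5 mm below the hinge line, only desk beneath it. Pinched from above along the chassis x axis, it can turn between the fingers.
- panel_top (a point): Middle of the panel's upper face. The panel is a 2.5 mm aluminium sheet, 226 mm wide, free edge 160 mm from the hinge line, with a blue circuit board on its underside reaching about 25 mm below the sheet. Shut, its upper face is level, 75 mm above the desk; the battery lies on it at the start.
- battery: 9 V block battery, black and copper, lying on its broad side: 26 mm (its x) x 47 mm (its y, terminals at +y) x 17 mm high, about 46 g. Origin: centre of its underside; z up.
- parts_tray: Open black plastic parts tray, 130 mm (its x) x 96 mm (its y), walls 3 mm thick and 22 mm high over the desk, inner floor 3 mm above the desk; fixed to the desk. Origin: under its centre, at desk height; z up.
- multimeter: Yellow and black hand multimeter lying face up, 150 x 69 x 45 mm; a bystander to be left where it is. Origin: centre of its underside.
- flux_bottle: Small amber bottle with a white cap, 35 mm across, 68 mm high; a bystander to be left where it is. Origin: centre of its underside.
- side_cutters: Side cutters with red grips lying flat, 122 x 44 x 12 mm; a bystander to be left where they are. Origin: centre of the underside.
Not all that is in view belongs to the job. What is shaped like the battery but blue is not meant.

How it is judged:
By the outcome, as a careful person would: the job done as asked, in the order asked, and still so for the second after the job is handed in, with the robot touching nothing.
It also fails if it takes over 58 s, if anything falls off the work surface, if the arm or the gripper's body presses on something with over 40 N, if the wrist force passes 120 N, or if a joint passes its speed limit or range.

ROBOT

A 7-joint arm with a two-finger parallel gripper is mounted at the origin on a cart in front of the work surface, level with it; the furniture and walls round the work are solid. World frame = base frame: x ahead of the robot, y to its left, z up, the work surface at z = 0. Lengths are in m, angles in degrees, forces in N, time in s.
With the tool pointing down it reaches from about 0.425 to 0.875 m from the base axis. Payload 4.7 kg.
Tool frame: the origin (TCP) lies at the very end of the fingers, on their centre line; the grasp point (between the pads) lies 19 mm behind it; z points along the fingers, y is the line along which they close (so a half turn about z gives the same grasp; the last joint's range is limited). The gripper opens to 87 mm and grips with 3 to 60 N. Pads are 19 mm wide; open, the fingers measure 117 mm over their backs; the gripper's body (75 mm by 190 mm) begins 51 mm behind the grasp point.
Start: joints at [-75.453, 18.392, -4.016, 83.108, 1.295, 78.541, -3.26], TCP at [0.154, 0.631, 0.223] pointing down, gripper open.
Joint ranges: [-163.93, 163.93], [-17.29, 119.83], [-79.2, 71.16], [3.27, 140.29], [-89.18, 269.18], [5.43, 117.66], [-154.24, 154.24]. Speed limits (degrees/s): [147.25, 147.25, 180, 180, 180, 180, 180].

INTERFACE

Orientations are given as [roll, pitch, yaw] about the fixed x, y, z axes, in that order (R = Rz(yaw) Ry(pitch) Rx(roll)).
In Python, from cell import telemetry, cams, env gives the robot as it stands.
- The arm moves only by the tool arm_command, never from a script. Its argument "series" is text: rows parted by semicolons, each of 5 numbers parted by spaces: the shift along the tool's x, y, z in mm, then the turn about the tool's z in rad, then the closure in counts, from 0 (fully open) to 255 (shut). A call has 1 to 20 rows; each row shifts and turns the commanded pose from where the row before left it, along the tool's axes as they then stand; what a row does not reach is not made up. A row lasts 1/12 s, in which the tool goes at most 41.7 mm and 7.16 degrees, less where a joint would pass 70% of its speed; a pose out of reach is approached as far as the arm can. A call is refused whole if a number of a shift passes 41.7 or a number of a turn 0.125, either way. A call with a gripper value outside its range is refused whole. The fingers move at their own pace and stop on an object; "squeeze" is the grip in N (left out, the last holds). Time passes only in rows, so rows that do not move let the fingers close. It gives the time, the measured TCP pose, the force, the opening and the grip force at its end, in the units of the state.
- telemetry.get_obs(): the state, without advancing time (a new reading comes with each control period).
- cams.read_camera(name): name is "side" or "top"; returns the picture (384x512x3 uint8, blue, green, red); there is no depth.
- cams.calibration(name): a dict with "K" (3x3 intrinsics, pixels), "dist" ([k1, k2, p1, p2, k3] as OpenCV has them; the pictures are not rectified), "origin" and "rotation" of the camera in the world. Camera axes: x right, y down, z forward; pixel columns grow to the right and rows downward; lengths in m; the calibration is good to about 2 mm. A picture is of the moment at which its call begins. calibration takes no time and is no camera call.
- env.sign_off(): hands the job in; it is judged then, once.
The state is a dict: "time_s": time; "qpos": joint angles; "joint_velocities": joint speeds; "effort": joint torques, N m; "tool_pos": TCP position; "tool_rot": TCP orientation; "force": force on the tool from outside, world axes, zero at the start; "wrist_torque": the same for the moment, N m; "grip_width": finger opening in m; "grasp_force": force on a finger pad.
Only numpy, scipy, OpenCV 4.12 (cv2) and the standard library are available. Lean on these libraries where they do the work, as an engineer would, in place of code of your own. Each camera call takes 0.05 s, during which the arm holds its last target. There are 200 camera calls.

## Working session

There is one attempt and no reset: what is moved stays moved. The work goes in short steps, Python scripts to look and compute and a tool call to move; the robot and the scene stay as the last step left them, time stands still between calls to the robot, and variables do not carry over. Pictures are saved under pics/ and viewed, at most 10 in all, crops included, and the job is handed in when it is done.

Besides the shell and the picture viewer there is one more tool, called after "Request:" by a JSON object that holds its "name" and its "arguments", one argument or row to a line. arm_command: Moves the arm, as the interface text tells. Its arguments: {"type":"object","properties":{"series":{"type":"string"},"squeeze":{"type":"number"}},"required":["series"]}

```bash
mkdir -p pics; ls; python3 - <<'E'
from cell import telemetry,cams,env
import cv2
for n in("side","top"):
    cv2.imwrite(f"pics/{n}0.png",cams.read_camera(n)); c=cams.calibration(n); print(c)
print(telemetry.get_obs())
E
```

```text
pics
{'K': array([[393.41581291,   0.        , 247.9142443 ],
       [  0.        , 393.41581291, 190.02144665],
       [  0.        ,   0.        ,   1.        ]]), 'dist': array([-0.03251186,  0.        ,  0.        ,  0.        ,  0.        ]), 'origin': array([ 0.42830578, -0.70311203,  0.8394308 ]), 'rotation': array([-136.12343474,   -0.76733772,   -6.35157585])}
{'K': array([[363.73287641,   0.        , 256.63724525],
       [  0.        , 363.73287641, 184.68447038],
       [  0.        ,   0.        ,   1.        ]]), 'dist': array([-0.05142751,  0.        ,  0.        ,  0.        ,  0.        ]), 'origin': array([0.44070051, 0.01237087, 1.13419444]), 'rotation': array([-175.60558798,    1.10358782,  -90.58257991])}
{'time_s': 0.1, 'qpos': array([-75.45215858,  18.4349548 ,  -4.01563268,  83.168101  ,
         1.29466434,  78.5434073 ,  -3.26182086]), 'joint_velocities': array([-0.12978635, -0.09273579,  0.03525217, -0.13013291, -0.03910588,
        0.05936846, -0.04292334]), 'effort': array([-8.78850242e-04, -4.92571342e+01, -4.06388249e-01, -3.13399386e+01,
       -6.43173675e-02,  3.93753732e-02,  5.40363010e-05]), 'tool_pos': array([0.15430928, 0.63088922, 0.22156766]), 'tool_rot': array([-1.79898755e+02,  5.25730623e-03,  1.66259970e+02]), 'force': array([-0.38287667,  0.19187688, -0.2128166 ]), 'wrist_torque': array([-0.03660235,  0.03507811,  0.00310178]), 'grasp_force': 0.0, 'grip_width': 0.08710360374116828}
```

View pics/top0.png

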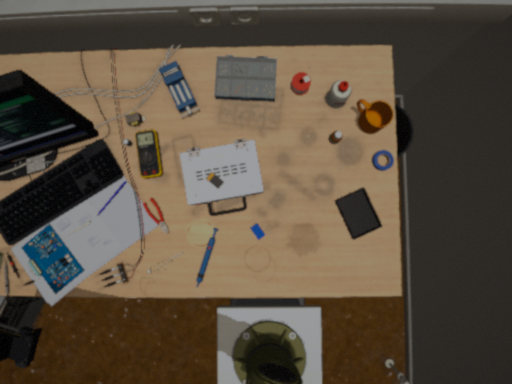

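View pics/side0.png

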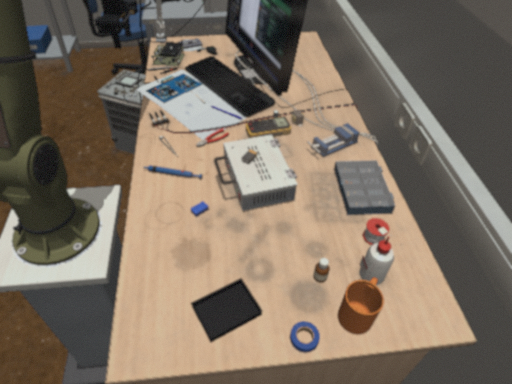

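Top view: panel around (220,172), battery at about (215,181), bar near (228,208), tray near (358,213). The blue decoy is at (257,231). Next I'll enlarge the work area to get accurate pixels.

```bash
cat > h.py <<'E'
import numpy as np,cv2
from scipy.spatial.transform import Rotation as R
from cell import telemetry,cams,env
def rays(n,px):
    c=cams.calibration(n)
    u=cv2.undistortPoints(np.array(px,float).reshape(-1,1,2),c['K'],c['dist']).reshape(-1,2)
    return c['origin'],R.from_euler('xyz',c['rotation'],degrees=True).apply(np.c_[u,np.ones(len(u))])
def onz(n,px,z):
    o,d=rays(n,px); return o+d*((z-o[2])/d[:,2])[:,None]
def proj(n,P):
    c=cams.calibration(n); r=R.from_euler('xyz',c['rotation'],degrees=True).inv()
    p=r.apply(np.atleast_2d(P)-c['origin'])
    return cv2.projectPoints(p,np.zeros(3),np.zeros(3),c['K'],c['dist'])[0].reshape(-1,2)
def two(pa,pb):
    A=[];b=[]
    for n,p in(("top",pa),("side",pb)):
        o,d=rays(n,[p]);d=d[0]/np.linalg.norm(d);M=np.eye(3)-np.outer(d,d);A.append(M);b.append(M@o)
    return np.linalg.lstsq(np.vstack(A),np.hstack(b),rcond=None)[0]
E
python3 - <<'E'
from h import *
t=cv2.imread("pics/top0.png");s=cv2.imread("pics/side0.png")
a=cv2.resize(t[130:220,170:270],None,fx=6,fy=6,interpolation=cv2.INTER_CUBIC)
cv2.imwrite("pics/a.png",a)
b=cv2.resize(s[130:220,210:310],None,fx=6,fy=6,interpolation=cv2.INTER_CUBIC)
cv2.imwrite("pics/b.png",b)
# tray: dark blob at (358,213)
for n,im,(x0,y0,x1,y1),z in(("top",t,(325,180,395,245),.022),("side",s,(180,270,275,350),.022)):
    m=(im[y0:y1,x0:x1].max(2)<65).astype(np.uint8)
    c=max(cv2.findContours(m,0,2)[0],key=cv2.contourArea)+[x0,y0]
    q=onz(n,c.reshape(-1,2),z)[:,:2]
    print("tray",n,cv2.minAreaRect((q*1000).astype(np.float32)))
# panel white
m=cv2.inRange(t[130:210,170:275],(150,150,150),(255,255,255))
c=max(cv2.findContours(m,0,2)[0],key=cv2.contourArea)+[170,130]
print("panel",cv2.minAreaRect((onz("top",c.reshape(-1,2),.075)[:,:2]*1000).astype(np.float32)))
E
```

```text
tray top ((436.0502624511719, -274.64599609375), (128.2298126220703, 96.89286041259766), 23.663820266723633)
tray side ((437.8470153808594, -283.4024658203125), (127.6220932006836, 97.800537109375), 23.971872329711914)
panel ((561.6192626953125, 136.2700653076172), (150.78797912597656, 220.9690399169922), 9.62728500366211)
```

View pics/a.png

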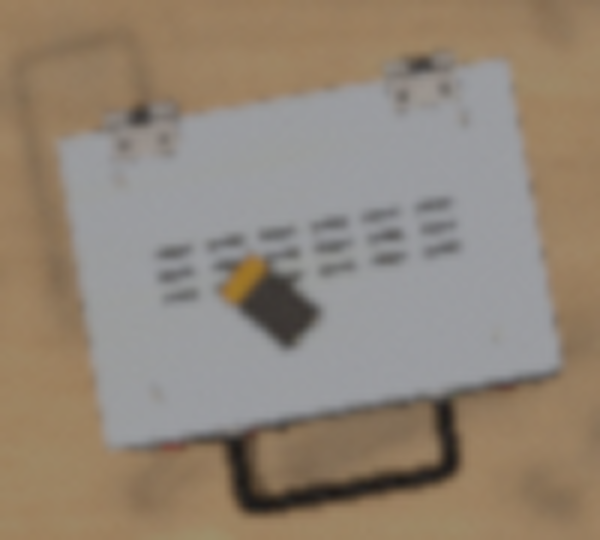

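View pics/b.png

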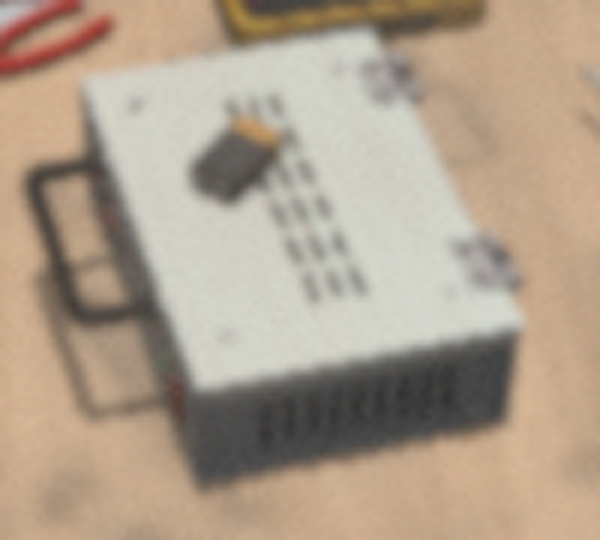

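Crops: the battery's long axis runs from the copper end near (235,270) to the black end near (306,330) in the 6x crop. The bar's ends are at (245,503) and (450,468). Panel corners are (60,142), (512,60), (562,372) and (108,448).

```bash
python3 - <<'E'
from h import *
np.set_printoptions(precision=4,suppress=True)
f=lambda L,o:[(o[0]+(u+.5)/6-.5,o[1]+(v+.5)/6-.5) for u,v in L]
T=(170,130);S=(210,130)
B=onz("top",f([(220,285),(250,255),(322,313),(290,348)],T),.092)
print("bat",B[:,:2],B.mean(0)); d=(B[0]+B[1]-B[2]-B[3]);print("ang",np.degrees(np.arctan2(d[1],d[0])),np.linalg.norm(d)/2)
# black+copper mask in top image, centroid at z .085
t=cv2.imread("pics/top0.png");
P=onz("top",f([(60,142),(512,60),(562,372),(108,448)],T),.075);print("panel",P[:,:2],P.mean(0))
for e in((0,1),(3,2)):
    d=P[e[0]]-P[e[1]];print(np.degrees(np.arctan2(-d[0],d[1])))
b=onz("top",f([(247,503),(452,468)],T),.0695);print("bar top",b,b.mean(0))
b2=onz("side",f([(36,178),(76,312)],S),.0695);print("bar side",b2,b2.mean(0))
P2=onz("side",f([(85,80),(370,30),(525,325),(195,390)],S),.075);print("panel side",P2[:,:2],P2.mean(0))
bs=onz("side",f([(190,180),(235,118),(282,140),(235,203)],S),.088);print("bat side",bs[:,:2],bs.mean(0))
E
```

```text
bat [[0.5447 0.177 ]
 [0.5591 0.1625]
 [0.5306 0.1278]
 [0.5139 0.1432]] [0.5371 0.1526 0.092 ]
ang 49.13039852021603 0.04528482755731772
panel [[0.6183 0.2592]
 [0.6559 0.0357]
 [0.5019 0.0129]
 [0.4673 0.2346]] [0.5608 0.1356 0.075 ]
9.542993810955005
8.883536195417696
bar top [[0.4399 0.1673 0.0695]
 [0.456  0.067  0.0695]] [0.4479 0.1172 0.0695]
bar side [[0.4399 0.1653 0.0695]
 [0.4533 0.0708 0.0695]] [0.4466 0.118  0.0695]
panel side [[0.4686 0.2313]
 [0.619  0.2581]
 [0.6568 0.0369]
 [0.5025 0.0111]] [0.5617 0.1343 0.075 ]
bat side [[0.5126 0.1359]
 [0.5391 0.1792]
 [0.56   0.1607]
 [0.5322 0.1177]] [0.536  0.1484 0.088 ]
```

Request:
{"name": "arm_command", "arguments": {
  "series": "-15 -11 0 0 0;-31 -24 0 0 0;-31 -24 4 0 0;-31 -24 4 0 0;-31 -24 4 0 0;-31 -24 4 0 0;-31 -24 4 0 0;-31 -24 4 0 0;-31 -24 4 0 0;-31 -24 4 0 0;-31 -24 4 0 0;-31 -24 4 0 0;-31 -24 4 0 0;-31 -24 4 0 0;-31 -24 4 0 0;-31 -24 4 0 0;-16 -12 4 0 0;0 0 0 0.06 0;0 0 0 0.12 0;0 0 0 0.12 0",
  "squeeze": 20
}}

```text
time_s: 1.77
tool_pos: [0.5452, 0.1407, 0.1619]
tool_rot: [-179.9, -0.0, 148.6]
force: [-1.4, 0.5, 0.9]
grip_width: 0.087
grasp_force: 0.0
```

Request:
{"name": "arm_command", "arguments": {
  "series": "0 0 0 0.12 0;0 0 0 0.12 0;0 0 0 0.12 0;0 0 0 0.12 0;0 0 0 0.12 0;0 0 0 0.12 0;0 0 0 0.12 0;0 0 0 0.12 0;0 0 0 0.12 0;0 0 0 0.12 0;0 0 0 0.12 0;0 0 0 0.12 0;0 0 0 0.12 0;0 0 0 0.12 0;0 0 0 0.07 0;0 0 0 0 0;0 0 0 0 0"
}}

```text
time_s: 3.18
tool_pos: [0.545, 0.1416, 0.1623]
tool_rot: [-180.0, 0.0, 48.9]
force: [-0.6, 0.6, 0.9]
grip_width: 0.0871
grasp_force: 0.0
```

Request:
{"name": "arm_command", "arguments": {
  "series": "2.5 -13 10 0 0;0 0 15 0 0;0 0 15 0 0;0 0 15 0 0;0 0 12 0 0;0 0 8 0 0;0 0 5 0 0;0 0 2 0 0;0 0 0 0 0;0 0 0 0 150;0 0 0 0 200;0 0 0 0 255;0 0 0 0 255;0 0 0 0 255;0 0 0 0 255;0 0 0 0 255"
}}

```text
time_s: 4.52
tool_pos: [0.5372, 0.1521, 0.0807]
tool_rot: [180.0, -0.0, 48.8]
force: [-0.9, -0.2, 0.5]
grip_width: 0.0481
grasp_force: 0.0
```

Request:
{"name": "arm_command", "arguments": {
  "series": "0 0 0 0 255;0 0 0 0 255;0 0 0 0 255;0 0 0 0 255;0 0 0 0 255;0 0 0 0 255;0 0 0 0 255;0 0 0 0 255"
}}

```text
time_s: 5.18
tool_pos: [0.5371, 0.1521, 0.0806]
tool_rot: [-180.0, -0.0, 48.8]
force: [-0.6, 0.5, 0.0]
grip_width: 0.0261
grasp_force: 20.0
```

Request:
{"name": "arm_command", "arguments": {
  "series": "0 0 -10 0 255;0 0 -20 0 255;0 0 -25 0 255;-10 5 -10 0 255;-20 11 0 0 255;-30 16 0 0 255;-30 16 0 0 255;-30 16 0 0 255;-30 16 0 0 255;-30 16 0 0 255;-30 16 0 0 255;-30 16 0 0 255;-30 16 0 0 255;-30 16 0 0 255;-30 16 0 0 255;-30 16 0 0 255;-20 11 0 0 255;-10 6 0 0 255;0 0 0 0 255;0 0 0 0 255"
}}

```text
time_s: 6.85
tool_pos: [0.4367, -0.2796, 0.1455]
tool_rot: [-180.0, -0.0, 48.7]
force: [-0.2, 0.1, -1.1]
grip_width: 0.0259
grasp_force: 20.0
```

```bash
python3 - <<'E'
from h import *
o=telemetry.get_obs();print(o['tool_pos'],o['tool_rot'],o['qpos'],o['force'])
a=cams.read_camera("side");cv2.imwrite("pics/s1.png",cv2.resize(a[180:360,150:390],None,fx=3,fy=3,interpolation=cv2.INTER_CUBIC))
E
```

```text
[ 0.43667295 -0.27961842  0.14546227] [-1.79969042e+02 -1.60052372e-02  4.86694020e+01] [-21.03274627   7.21609041  54.69054759 108.94888385  -6.41426718
  67.02374448  -5.37232867] [-0.21380386  0.05622863 -1.07975242]
```

View pics/s1.png

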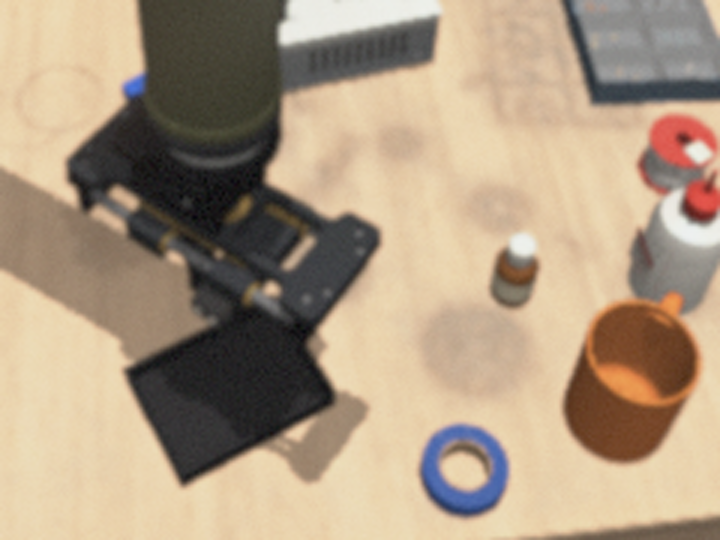

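The battery is held above the tray, centred on about (230,400) in the crop. Lowering it now.

Request:
{"name": "arm_command", "arguments": {
  "series": "0 0 10 0 255;0 0 20 0 255;0 0 25 0 255;0 0 25 0 255;0 0 20 0 255;0 0 15 0 255;0 0 10 0 255;0 0 6 0 255;0 0 3 0 255;0 0 1 0 255;0 0 0 0 255;0 0 0 0 255"
}}

```text
time_s: 7.9
tool_pos: [0.4382, -0.2793, 0.0113]
tool_rot: [179.9, -0.0, 48.8]
force: [-0.8, 0.6, -0.3]
grip_width: 0.0259
grasp_force: 20.0
```

Request:
{"name": "arm_command", "arguments": {
  "series": "0 0 2 0 255;0 0 0.5 0 255;0 0 0 0 255;0 0 0 0 120;0 0 0 0 120;0 0 0 0 120;0 0 0 0 120;0 0 0 0 120;0 0 0 0 120"
}}

```text
time_s: 8.65
tool_pos: [0.4375, -0.2791, 0.008]
tool_rot: [-180.0, -0.0, 48.8]
force: [-0.4, -0.3, 0.0]
grip_width: 0.0456
grasp_force: 0.0
```

Request:
{"name": "arm_command", "arguments": {
  "series": "0 0 -8 0 120;0 0 -20 0 120;0 0 -30 0 120;0 0 -35 0 120;0 0 -30 0 120;0 0 -20 -0.05 167;0 0 -7 -0.12 167;0 0 0 -0.12 167;0 0 0 -0.12 167;0 0 0 -0.12 167;0 0 0 -0.12 167;0 0 0 -0.12 167;0 0 0 -0.12 167;0 0 0 0 167"
}}

```text
time_s: 9.82
tool_pos: [0.4374, -0.2793, 0.1585]
tool_rot: [180.0, 0.0, 99.9]
force: [0.5, -0.1, -0.1]
grip_width: 0.03
grasp_force: 0.0
```

Request:
{"name": "arm_command", "arguments": {
  "series": "15 3 0 0 167;30 5.5 0 0 167;30 5.5 0 0 167;30 5.5 0 0 167;30 5.5 0 0 167;30 5.5 0 0 167;30 5.5 0 0 167;30 5.5 0 0 167;30 5.5 0 0 167;30 5.5 0 0 167;30 5.5 0 0 167;30 5.5 0 0 167;30 5.5 0 0 167;30 5.5 0 0 167;0 0 0 0 167;0 0 0 0 167"
}}

```text
time_s: 11.15
tool_pos: [0.4418, 0.1341, 0.1582]
tool_rot: [180.0, 0.0, 99.8]
force: [0.5, -1.4, -0.2]
grip_width: 0.0298
grasp_force: 0.0
```

```bash
python3 - <<'E'
from h import *
a=cams.read_camera("side");t=cams.read_camera("top");o=telemetry.get_obs();print(o['tool_pos'],o['tool_rot'],o['qpos'],o['grip_width'])
z=lambda i:cv2.resize(i,None,fx=4,fy=4,interpolation=cv2.INTER_CUBIC)
cv2.imwrite("pics/c.png",np.hstack([z(a[270:350,180:275]),z(a[130:210,185:280])]))
E
```

```text
[0.44212404 0.13171439 0.15817366] [-1.79998952e+02  3.15834683e-02  9.96380323e+01] [-43.16049352  -2.98535343  22.73029435 114.44311405   1.27401741
  68.32257279 -11.29069053] 0.030069891732952558
```

View pics/c.png

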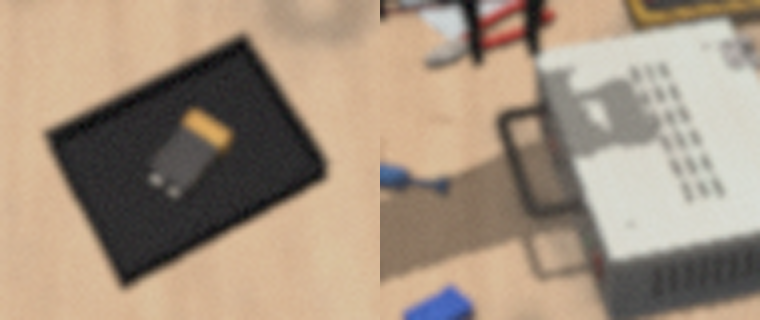

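The battery lies flat in the tray, at (190,150) in the crop. The bar matches the earlier estimate, so I'm moving in to pinch it.

Request:
{"name": "arm_command", "arguments": {
  "series": "-7 1.5 0 0.01 167;-8 1.5 5 0 167;0 0 15 0 167;0 0 18 0 167;0 0 15 0 167;0 0 10 0 167;0 0 0 0 167;0 0 0 0 167;0 0 0 0 167"
}}

```text
time_s: 12.0
tool_pos: [0.4482, 0.118, 0.0958]
tool_rot: [179.9, -0.0, 99.2]
force: [-0.4, 0.1, 0.6]
grip_width: 0.0301
grasp_force: 0.0
```

```bash
python3 - <<'E'
from h import *
a=cams.read_camera("side");t=cams.read_camera("top");o=telemetry.get_obs();print(o['tool_pos'],o['tool_rot'],o['force'])
z=lambda i:cv2.resize(i,None,fx=6,fy=6,interpolation=cv2.INTER_CUBIC)
cv2.imwrite("pics/d.png",z(a[125:205,185:285]))
E
```

```text
[0.44829035 0.1184812  0.09605323] [ 1.79893522e+02 -3.38977558e-02  9.92075970e+01] [1.01484042 0.6469276  0.20884199]
```

View pics/d.png

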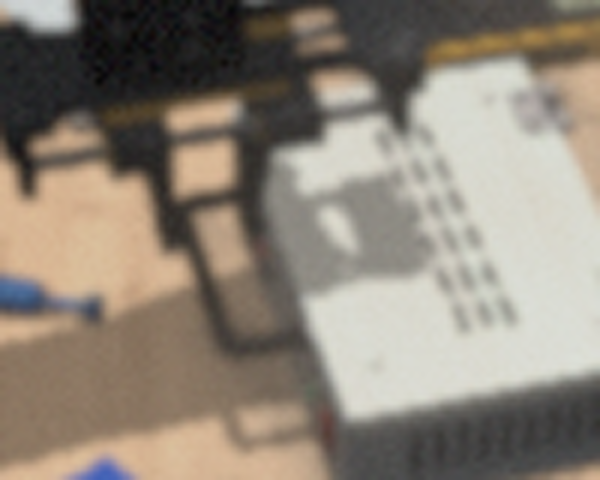

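Request:
{"name": "arm_command", "arguments": {
  "series": "0 0 10 0 167;0 0 12 0 167;0 0 10 0 167;0 0 8 0 167;0 0 4 0 167;0 0 1 0 167;0 0 0 0 167;0 0 0 0 255;0 0 0 0 255;0 0 0 0 255;0 0 0 0 255;0 0 0 0 255;0 0 0 0 255;0 0 0 0 255;0 0 0 0 255;0 0 0 0 255;0 0 0 0 255;0 0 0 0 255",
  "squeeze": 25
}}

```text
time_s: 13.6
tool_pos: [0.4447, 0.118, 0.05]
tool_rot: [-179.7, -0.0, 99.2]
force: [-7.7, -1.4, 7.5]
grip_width: 0.0094
grasp_force: 24.9
```

```bash
python3 - <<'E'
import numpy as np
a=np.radians(np.arange(0,91,2.5)-1.43);y=-200*np.cos(a);z=200*np.sin(a)
for i in range(36):print(f"0 {y[i+1]-y[i]:.1f} {-(z[i+1]-z[i]):.1f} 0 255;",end="\n\n" if i==17 else "")
E
```

```text
0 -0.0 -8.7 0 255;0 0.4 -8.7 0 255;0 0.7 -8.7 0 255;0 1.1 -8.7 0 255;0 1.5 -8.6 0 255;0 1.9 -8.5 0 255;0 2.2 -8.4 0 255;0 2.6 -8.3 0 255;0 3.0 -8.2 0 255;0 3.3 -8.1 0 255;0 3.7 -7.9 0 255;0 4.0 -7.8 0 255;0 4.3 -7.6 0 255;0 4.7 -7.4 0 255;0 5.0 -7.2 0 255;0 5.3 -6.9 0 255;0 5.6 -6.7 0 255;0 5.9 -6.5 0 255;

0 6.2 -6.2 0 255;0 6.4 -5.9 0 255;0 6.7 -5.6 0 255;0 6.9 -5.3 0 255;0 7.1 -5.0 0 255;0 7.3 -4.7 0 255;0 7.5 -4.4 0 255;0 7.7 -4.1 0 255;0 7.9 -3.7 0 255;0 8.1 -3.4 0 255;0 8.2 -3.0 0 255;0 8.3 -2.7 0 255;0 8.4 -2.3 0 255;0 8.5 -1.9 0 255;0 8.6 -1.5 0 255;0 8.6 -1.2 0 255;0 8.7 -0.8 0 255;0 8.7 -0.4 0 255;
```

Request:
{"name": "arm_command", "arguments": {
  "series": "0 -3 0 0 255;0 0 -8.7 0 255;0 0.4 -8.7 0 255;0 0.7 -8.7 0 255;0 1.1 -8.7 0 255;0 1.5 -8.6 0 255;0 1.9 -8.5 0 255;0 2.2 -8.4 0 255;0 2.6 -8.3 0 255;0 3 -8.2 0 255;0 0 0 0 255"
}}

```text
time_s: 14.52
tool_pos: [0.4578, 0.1201, 0.1285]
tool_rot: [-180.0, -0.0, 99.2]
force: [-3.8, -0.4, 1.4]
grip_width: 0.0092
grasp_force: 25.0
```

Request:
{"name": "arm_command", "arguments": {
  "series": "0 3.3 -8.1 0 255;0 3.7 -7.9 0 255;0 4 -7.8 0 255;0 4.3 -7.6 0 255;0 4.7 -7.4 0 255;0 5 -7.2 0 255;0 5.3 -6.9 0 255;0 5.6 -6.7 0 255;0 5.9 -6.5 0 255;0 6.2 -6.2 0 255;0 6.4 -5.9 0 255;0 6.7 -5.6 0 255;0 0 0 0 255"
}}

```text
time_s: 15.6
tool_pos: [0.5168, 0.1301, 0.2137]
tool_rot: [-179.8, -0.1, 99.2]
force: [-12.0, -1.6, 13.8]
grip_width: 0.0095
grasp_force: 25.0
```

Request:
{"name": "arm_command", "arguments": {
  "series": "0 -1 -1.5 0 255;0 0 0 0 255;0 0 0 0 255"
}}

```text
time_s: 15.85
tool_pos: [0.5167, 0.1301, 0.2138]
tool_rot: [-180.0, -0.1, 99.2]
force: [-5.3, -0.4, 4.4]
grip_width: 0.009
grasp_force: 25.0
```

```bash
python3 - <<'E'
from h import *
a=cams.read_camera("side");o=telemetry.get_obs();print(o['tool_pos'],o['tool_rot'],o['force'])
cv2.imwrite("pics/e.png",cv2.resize(a[80:220,180:330],None,fx=4,fy=4,interpolation=cv2.INTER_CUBIC))
E
```

```text
[0.51676305 0.13014839 0.21383806] [-1.79966911e+02 -5.98354690e-02  9.92547004e+01] [-6.16052792  1.02612292  4.61946206]
```

View pics/e.png

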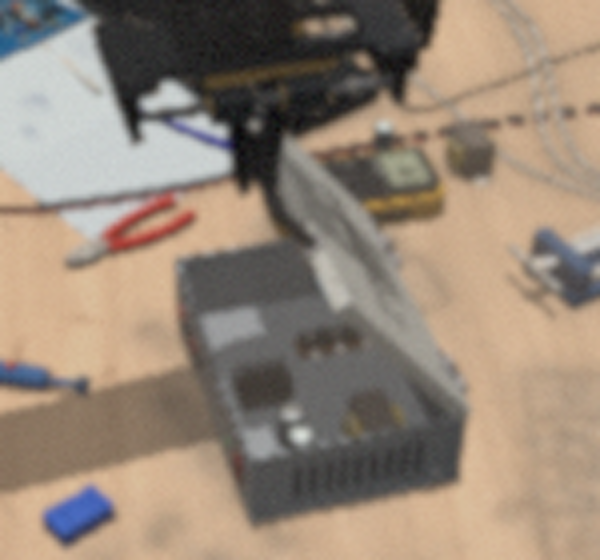

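The panel is about half open, and the pinch on the bar is holding at about (265,150) in the crop. I'll continue the arc.

Request:
{"name": "arm_command", "arguments": {
  "series": "0 6.9 -5.3 0 255;0 7.1 -5 0 255;0 7.3 -4.7 0 255;0 7.5 -4.4 0 255;0 7.7 -4.1 0 255;0 7.9 -3.7 0 255;0 8.1 -3.4 0 255;0 8.2 -3 0 255;0 0 0 0 255"
}}

```text
time_s: 16.65
tool_pos: [0.5787, 0.1404, 0.2488]
tool_rot: [179.8, -0.1, 99.3]
force: [-3.7, 1.7, 6.5]
grip_width: 0.0092
grasp_force: 25.0
```

Request:
{"name": "arm_command", "arguments": {
  "series": "0 8.3 -2.7 0 255;0 8.4 -2.3 0 255;0 8.5 -1.9 0 255;0 8.6 -1.5 0 255;0 8.6 -1.2 0 255;0 8.7 -0.8 0 255;0 8.1 -0.4 0 255;0 0 0 0 255;0 0 0 0 255;0 0 0 0 255"
}}

```text
time_s: 17.48
tool_pos: [0.6375, 0.1501, 0.2582]
tool_rot: [179.7, -0.1, 99.3]
force: [2.2, 3.4, 5.2]
grip_width: 0.0088
grasp_force: 25.0
```

```bash
python3 - <<'E'
from h import *
o=telemetry.get_obs();p=o['tool_pos'];print(p,o['tool_rot'],o['force'],o['grip_width'])
d=p-[.4447,.118,.05];c=np.radians(9.2);print("along",d[0]*np.cos(c)+d[1]*np.sin(c),-d[0]*np.sin(c)+d[1]*np.cos(c),d[2])
E
```

```text
[0.63752442 0.15010951 0.25817563] [ 1.79682717e+02 -5.68634199e-02  9.92790871e+01] [2.20150932 3.37526165 5.23571089] 0.008826313474129535
along 0.19547768396571846 0.0008674636507610099 0.2081756272322287
```

Request:
{"name": "arm_command", "arguments": {
  "series": "0 0 0 0 245;0 0 0 0 230;0 0 0 0 200;0 0 0 0 167;0 0 0 0 167;0 0 0 0 167;0 0 -5 0 167;0 0 -10 0 167;0 0 -20 0 167;0 0 -20 0 167;0 0 -20 0 167;0 0 -10 0 167;0 0 0 0 167"
}}

```text
time_s: 18.57
tool_pos: [0.6366, 0.1487, 0.3452]
tool_rot: [179.7, -0.0, 99.2]
force: [-0.6, 0.4, 0.8]
grip_width: 0.0297
grasp_force: 0.0
```

Request:
{"name": "arm_command", "arguments": {
  "series": "0 -15 -5 0 167;0 -30 0 0 167;0 -35 0 0 167;0 -35 0 0 167;0 -35 0 0 167;0 -30 0 0 167;0 -15 0 0 167;0 0 0 0 167;0 0 0 0 167"
}}

```text
time_s: 19.32
tool_pos: [0.4426, 0.1176, 0.3463]
tool_rot: [180.0, -0.0, 99.3]
force: [1.5, -0.8, -0.5]
grip_width: 0.03
grasp_force: 0.0
```

```bash
python3 - <<'E'
from h import *
a=cams.read_camera("side");t=cams.read_camera("top")
cv2.imwrite("pics/s9.png",a);cv2.imwrite("pics/t9.png",t)
z=lambda i:cv2.resize(i,None,fx=4,fy=4,interpolation=cv2.INTER_CUBIC)
# predicted corners of upright panel / bar ends overlaid in a file for check
c=np.radians(9.2);ex=np.array([np.cos(c),np.sin(c),0]);ey=np.array([-np.sin(c),np.cos(c),0]);h=np.array([.6421,.1496,.0745])
P=[h+sy*.04*ey-.005*ex+[0,0,.2] for sy in(1,-1)]+[h+sy*.113*ey+[0,0,.16] for sy in(1,-1)]
for n in("top","side"):print(n,proj(n,P).round(1).tolist())
cv2.imwrite("pics/f.png",np.hstack([z(a[90:220,205:305]),z(t[90:220,165:265])]))
E
```

```text
top [[189.8, 134.3], [222.4, 128.5], [164.3, 140.8], [252.4, 125.3]]
side [[283.9, 90.8], [294.4, 107.7], [276.0, 89.3], [305.0, 137.6]]
```

View pics/f.png

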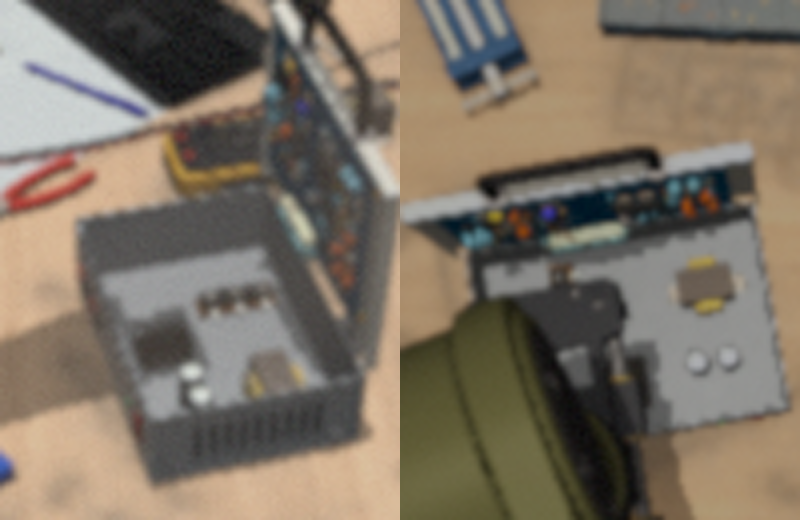

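```bash
python3 - <<'E'
from h import *
np.set_printoptions(precision=2,suppress=True,linewidth=160)
t=cv2.imread("pics/t9.png").max(2).astype(int);
print("top v=124..142");
for u in range(190,227,4):print(u,t[122:144,u])
for u in (240,245,250):print(u,t[120:140,u])
s=cv2.imread("pics/s9.png").max(2).astype(int)
print("side rows");
for v in range(88,122,4):print(v,s[v,268:306])
E
```

```text
top v=124..142
190 [172 173 173 172 173 172 172 170 169 160 126  75  42  38  57  77  96 122 131 106  79  97]
194 [173 173 172 172 173 172 171 170 163 133  84  46  43  68 106 124 135 145 120  69  64  87]
198 [172 172 173 173 172 171 171 165 144  98  56  34  59 103 123 136 145 122  74  45  38  38]
202 [172 173 172 173 173 172 170 159 120  65  36  46  86 115 134 150 139 101  69  86 132 139]
206 [172 172 173 173 172 171 161 126  72  42  41  69 108 131 150 156 125  73  43  40  51  43]
210 [173 173 172 172 171 164 137  91  54  38  62 105 122 135 147 122  70  42  37  36  36  38]
214 [170 172 171 171 166 149 104  58  36  56  99 121 128 127 103  71  44  41  39  38  36  34]
218 [158 162 164 166 158 120  64  38  41  75 109 125 130 133 107  69  61  64  51  40  32  37]
222 [155 159 162 157 128  79  47  42  71 107 124 135 144 119  68  41  43  66  58  44  33  37]
226 [155 156 160 153 114  59  29  32  59  82 108 123  97  59  40  56  87  76  55  36  34  57]
240 [154 156 155 152 148 151 156 164 170 173 171 155 113  69  63  70  65  72  99 110]
245 [149 154 156 157 155 156 163 169 172 172 156 113  65  4
[... 841 characters left out ...]
158 124  82  59  76 109 135 160 179 189 189 192 197 196 199 201 199]
108 [134 153 156 138 104  75  48  45  63  82  89  73  61  82 114 157 167 158 149 154 172 188 191 183 156 114  79  73 108 152 179 195 196 195 196 194 197 195]
112 [201 193 171 149 151 142 114  76  53  65  77  74  61  68  65  71  97 133 153 153 149 149 141 122 107  96  84  68  68  81 106 123 129 134 148 157 166 185]
116 [127 115 101  84  86  86  80  70  68  67  76 101 112  99  80  71  68  69  85 115 141 153 149 142 133 113  88  72  71  82 101 112 110 109 112 133 166 185]
120 [ 83  79  80  84  93  97  86  83  89  82  69  76  79  77  75  64  66  71  72  73  81 110 144 152 144 113  82  72  72  77  81  82  83  84 101 142 170 180]
```

```bash
python3 - <<'E'
from h import *
z=lambda i:cv2.resize(i,None,fx=8,fy=8,interpolation=cv2.INTER_CUBIC)
s=cv2.imread("pics/s9.png");t=cv2.imread("pics/t9.png")
cv2.imwrite("pics/g.png",np.hstack([z(s[75:145,268:308]),z(t[115:185,205:260])]))
E
```

```text
(no output)
```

View pics/g.png

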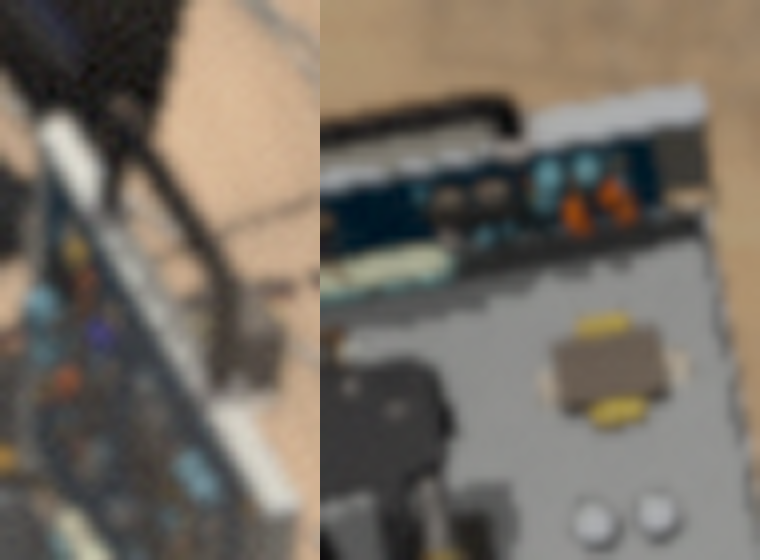

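The bar profile is within about 0.3 px of its predicted upright position in both cameras (top (190,134.8) and (222,128.7), side (292,104)). That puts the panel square to well under 1°. The arm is clear of everything, so I'm handing in.

```bash
python3 -c "
from cell import env
print(env.sign_off())"
```

```text
the job is handed in; nothing more can be done
None
```

The battery lies flat in the parts tray, the panel stands upright on its hinge to within about 1° by both cameras, and the job was handed in after about 19 s of robot time with the arm clear of everything.

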